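# Set up the sloping drilling jig for a long blank

## Robot

A 6-joint arm with a two-finger parallel gripper is mounted at the origin on the work surface. World frame = base frame: x ahead of the robot, y to its left, z up, the work surface at z = 0. Lengths are in m, angles in rad, forces in N, time in s.
With the tool pointing down it reaches from about 0.275 to 0.825 m from the base axis. Payload 5.2 kg.
Tool frame: the origin (TCP) lies at the centre of the arm's flange, where the gripper is bolted on; the fingertips stand 186 mm ahead of it and the grasp point (between the pads) lies 167 mm ahead of it; x points along the fingers, z is the direction in which the jaws open and shut, and the axes are right-handed (so a half turn about x gives the same grasp; the last joint's range is limited). The gripper opens to 93 mm and grips with 3 to 60 N. Pads are 15 mm wide; open, the fingers measure 128 mm over their backs; the gripper's body (75 mm by 188 mm) begins 65 mm behind the grasp point.
Start: joints at [0.936, 0.259, 1.535, -0, 1.348, -0.203], TCP at [0.23, 0.5, 0.405] pointing down, gripper open.
Joint ranges: [-3.14, 3.14], [-0.91, 2.08], [0.19, 2.58], [-1.22, 4.36], [0.22, 2.71], [-3.12, 3.12]. Speed limits (rad/s): [2.57, 2.57, 3.14, 3.14, 3.14, 3.14].

## Interface

Orientations are given as a rotation vector (axis times angle).
In Python, from workcell import readout, optics, ticket gives the robot as it stands.
- The arm moves only by the tool drive_tool, never from a script. Its argument "series" is a list that holds one entry, the list of rows, each a list of 7 numbers: the opening, from -1 (shut) to 1 (fully open), so that 0 is half open, then the shift along the tool's x, y, z scaled (see below), then the turn, a rotation vector about the tool's x, y, z scaled (see below). In form: [[[hand, dx, dy, dz, rx, ry, rz], ...]]. A call has 1 to 8 rows; each row shifts and turns the commanded pose from where the row before left it, along the tool's axes as they then stand; what a row does not reach is not made up. The controller multiplies each number of a shift by 0.05 m and each number of a turn by pi/2 rad. A row lasts 1/10 s, in which the tool goes at most 50 mm and 8.59 degrees, less where a joint would pass 70% of its speed; a pose out of reach is approached as far as the arm can. A call with a number of a shift or a turn outside -1 to 1 is refused whole. A call with a gripper value outside its range is refused whole. The fingers move at their own pace and stop on an object; "grip_force" is the grip in N (left out, the last holds). Time passes only in rows, so rows that do not move let the fingers close. It gives the time, the measured TCP pose, the force and the opening at its end, in the units of the state.
- readout.state(): the state, without advancing time (a new reading comes with each control period).
- optics.grab_frame(name): name is "scene" or "top"; returns the picture (420x560x3 uint8, red, green, blue); there is no depth.
- optics.camera_info(name): a dict with "mtx" (3x3 intrinsics, pixels), "k1" (the pictures are not rectified: a ray, as slopes to the right and down, at radius r is drawn at 1 + k1 r^2 times it, then the intrinsics apply), "xyz" and "attitude" of the camera in the world. Camera axes: x right, y down, z forward; pixel columns grow to the right and rows downward; lengths in m; the calibration is good to about 2 mm. A picture is of the moment at which its call begins. camera_info takes no time and is no camera call.
- ticket.finish_job(): hands the job in, once; it reports no verdict.
The state is a dict: "time_s": time; "joint_positions": joint angles; "dq": joint speeds; "tau": joint torques, N m; "eef_pos": TCP position; "tcp_rot": TCP orientation; "wrist_force": force on the tool from outside, world axes, zero at the start; "moment": the same for the moment, N m; "width": finger opening in m.
Only numpy, scipy, OpenCV 4.12 (cv2) and the standard library are available. Lean on these libraries where they do the work, as an engineer would, in place of code of your own. Each camera call takes 0.05 s, during which the arm holds its last target.

## Task

Set the sloping drilling jig up for the long pale blank: draw the orange-handled stop pin out of the sloping rail and park it upright in the notch of the jig's side bracket, pushed to the closed end of the notch and hanging by its collar, and let go of it. Then lay the long blank along the sloping rail, flat, centred and straight, its lower end up against the red stop; keep hold of it until it rests on the rail, do not drop it. Leave the dark offcut, the glue bottle and the brush alone.

Things in the scene. Friction and masses are not known exactly. Their poses are not given: they have to be found in the camera images.
- jig: Fixed drilling jig, plywood base 290 x 100 x 12 mm. Origin on the bench; x runs level in the uphill direction of the rail (roughly along the bench to the robot's left, world +y), y to its left (roughly towards the robot), z up. A dark steel post at x = 140..170 mm stands behind the rail's upper end and carries a guide arm above the rail (see guide).
- bed: Sloping aluminium rail with red stop, fixed on the jig. x points up the slope (30 deg), z square to its top face (leaning 30 deg from vertical, downhill), y as the jig's. Origin: on the top face, mid width, at the uphill face of the stop; at (-60, 0, 65) mm of the jig. Top face 36 mm wide, free from x = 0 to 180 mm. Stop: x = -12..0 mm, 16 mm high. A blank may stick where it is laid.
- guide (a point): Middle of the lower front edge of the guide arm, a dark steel bar above the rail: at (25, 0, 220) mm of the jig, axes as the jig. The arm is 30 mm wide and 22 mm high and runs from here back (+x) to the post; a small screw knob on it reaches 278 mm above the bench. Keep tool and blank clear below and in front of it.
- bore (a point): Mouth of the pin's bore in the rail's top face, 60 mm up the slope from the stop; the bore is 15 mm wide, goes through 45 mm, along the rail's z axis.
- notch (a point): Where the parked pin's axis goes, on the level top of the steel side bracket: (-20, -125, 90) mm of the jig, axes as the jig. Plate 8 mm thick, 70 mm wide along y, from 36 mm in front (-x) of this point to 52 mm behind, with a wall under its rear end. The notch is a slot 20 mm wide, open at the front edge (-x), closed 10 mm behind this point. Nothing below it for 75 mm.
- pin: Loose stop pin, 0.11 kg. Origin: on its axis at the collar's underside; z points to the handle end. Steel shank 12 mm diameter, z = -40..0 mm; collar 36 mm diameter, z = 0..6 mm; square orange handle 24 x 24 mm, z = 6..51 mm, flats square to the pin's x and y. At the start it stands in the bore, collar on the rail, its axes along the rail's.
- blank: Loose pale wooden blank 140 long (x) x 44 wide (y) x 36 mm high (z), about 0.16 kg. Origin: centre of its underside; lies flat on the bench at the start. Either end may be the lower one.
- offcut: Dark wooden offcut 80 (x) x 44 x 36 mm lying on the bench, origin at the centre of its underside; a bystander, not to be moved.
- glue: White glue bottle with red cap, 60 mm diameter, 150 mm high, upright on the bench, origin at the centre of its underside; a bystander.
- brush: Bench brush lying on the bench, about 200 mm long; a bystander.
There are look-alikes about, which are no part of the job. Leave any green or yellow look-alike of the pin alone. Leave any purple or yellow look-alike of the blank alone.

How it is judged:
On the way, in this order (a step that is already met when the one before it is completed fails the run):
1. the pin is drawn clear of its bore (distance between pin and bore above 0.045 m), for 0.1 s.
2. the pin is parked upright in the notch and let go (horizontal distance between pin and notch below 0.01 m and z of pin in the frame of notch between -0.004 and 0.005 m and angle between pin's own z axis and vertical below 0.15 rad and contact force between the fingers and pin below 0.1 N), for 0.2 s.
3. the blank rests on the rail while still held (contact force between the fingers and blank above 0.5 N and contact force between blank and bed above 0.3 N and z of blank in the frame of bed between -0.01 and 0.012 m and angle between the z axis of blank and the z axis of bed, either way round below 0.2 rad), for 0.1 s.
At the end, for the whole second after the job is handed in: Pin hangs upright (0.15 rad) by its collar in the notch, axis within 10 mm of the parking point, collar -4..+5 mm from the plate. Blank lies flat (0.06 rad, 4 mm) on the rail, in line (0.08 rad), centred within 7 mm, lower end within 4.5 mm of the red stop. Both at rest (horizontal distance between pin and notch below 0.01 m and z of pin in the frame of notch between -0.004 and 0.005 m and angle between pin's own z axis and vertical below 0.15 rad and x of blank in the frame of bed between 0.065 and 0.0745 m and y of blank in the frame of bed between -0.007 and 0.007 m and z of blank in the frame of bed between -0.004 and 0.004 m and angle between the x axis of blank and the x axis of bed, either way round below 0.08 rad and angle between the z axis of blank and the z axis of bed, either way round below 0.06 rad and linear speed of blank below 0.02 m/s and linear speed of pin below 0.03 m/s); the robot touches nothing.
It fails at once if a bystander (offcut, glue bottle, brush) is moved more than 25 mm (distance of any of offcut, glue, brush from where it was at the start of the episode above 0.025 m).
It also fails if it takes over 61 s, if anything falls off the work surface, if the arm or the gripper's body presses on something with over 40 N, if the wrist force passes 120 N, or if a joint passes its speed limit or range.

## Working session

There is one attempt and no reset: what is moved stays moved. The work goes in short steps, Python scripts to look and compute and a tool call to move; the robot and the scene stay as the last step left them, time stands still between calls to the robot, and variables do not carry over. Pictures are saved under pics/ and viewed, and the job is handed in when it is done.

Besides the shell and the picture viewer there is one more tool, called as name([rows], argument=value, ...), one row to a line, values as JSON. drive_tool: Moves the arm, as the interface text tells. Shifts and turns lie within -1 to 1; 1 stands for 0.05 m of shift or pi/2 rad of turn. Its arguments: {"type":"object","properties":{"series":{"type":"array","items":{"type":"array","items":{"type":"array","items":{"type":"number"}}}},"grip_force":{"type":"number"}},"required":["series"]}

```bash
ls; mkdir -p pics; cat > a.py <<'E'
from workcell import readout, optics, ticket
import cv2, numpy as np
E
python3 - <<'E'
from a import *
for n in ("scene","top"):
    i=optics.camera_info(n); print(i)
    im=optics.grab_frame(n); cv2.imwrite(f"pics/{n}0.png",im[:,:,::-1])
print(readout.state())
E
```

```text
pics
{'mtx': array([[474.55070124,   0.        , 274.62100169],
       [  0.        , 474.55070124, 211.25485303],
       [  0.        ,   0.        ,   1.        ]]), 'k1': 0.03296625715490113, 'xyz': array([1.26214866, 0.32335589, 1.01921228]), 'attitude': array([-1.45095542, -2.19893415,  0.84426308])}
{'mtx': array([[441.46407388,   0.        , 278.70492252],
       [  0.        , 441.46407388, 218.23525183],
       [  0.        ,   0.        ,   1.        ]]), 'k1': 0.017451362702454898, 'xyz': array([0.39293242, 0.00234183, 1.37824143]), 'attitude': array([-2.11134691,  2.17349814, -0.17449257])}
{'time_s': 0.1, 'joint_positions': array([ 9.36236580e-01,  2.59290054e-01,  1.53592929e+00, -1.80453777e-05,
        1.34799615e+00, -2.02771952e-01]), 'dq': array([-0.00025798,  0.00059085, -0.0033194 , -0.00097616, -0.00105952,
       -0.00055832]), 'tau': array([ 2.01458912e-03, -4.38204503e+01, -2.84643334e+01,  7.20324204e-02,
        3.62683029e-02, -5.90950503e-05]), 'eef_pos': array([0.23003431, 0.49939185, 0.40400766]), 'tcp_rot': array([-0.88622725,  1.38461295,  0.88524443]), 'wrist_force': array([-0.24170653, -0.14950029, -1.00708023]), 'moment': array([ 0.00122585, -0.03734216, -0.05807625]), 'width': 0.09320272682700576}
```

View pics/scene0.png

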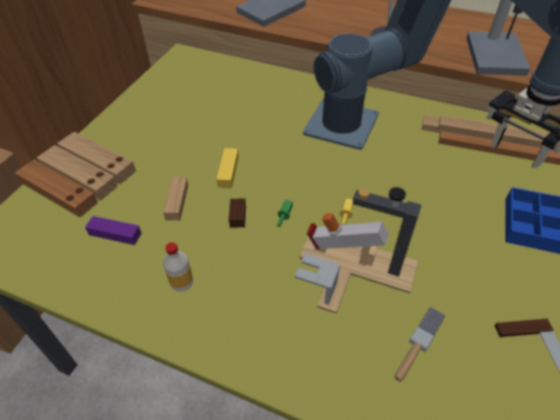

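View pics/top0.png

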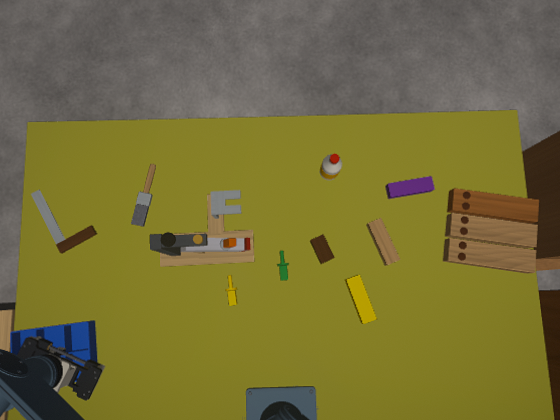

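```bash
cat > a.py <<'E'
from workcell import readout, optics, ticket
import cv2, numpy as np
from scipy.spatial.transform import Rotation as R
def cam(n):
    i=optics.camera_info(n); return i['mtx'],i['k1'],np.array(i['xyz']),R.from_rotvec(i['attitude']).as_matrix()
def proj(n,P):
    M,k,c,A=cam(n); K=(np.atleast_2d(P)-c)@A
    s=K[:,:2]/K[:,2:]; s=s*(1+k*(s**2).sum(1,keepdims=True)); return s@M[:2,:2].T+M[:2,2]
def ray(n,px):
    M,k,c,A=cam(n); p=np.array(px,float).reshape(1,1,2)
    u=cv2.undistortPoints(p,M,np.array([k,0,0,0.]))[0,0]
    return c,A@np.array([u[0],u[1],1])
def plane(n,px,z):
    c,d=ray(n,px); return c+d*(z-c[2])/d[2]
def tri(p1,p2):
    c1,d1=ray('scene',p1);c2,d2=ray('top',p2)
    t=np.linalg.lstsq(np.stack([d1,-d2],1),c2-c1,rcond=None)[0]
    a,b=c1+d1*t[0],c2+d2*t[1]; return (a+b)/2,np.linalg.norm(a-b)
def big(im,x0,y0,x1,y1,f,name):
    cv2.imwrite(name,cv2.resize(im[y0:y1,x0:x1],None,fx=f,fy=f,interpolation=cv2.INTER_CUBIC))
E
python3 - <<'E'
from a import *
s=cv2.imread('pics/scene0.png');t=cv2.imread('pics/top0.png')
big(s,280,170,440,320,5,'pics/c1.png'); big(t,130,170,290,290,5,'pics/c2.png')
a=cv2.resize(t[200:280,300:420],None,fx=4,fy=4,interpolation=cv2.INTER_CUBIC)
b=cv2.resize(s[150:240,140:260],None,fx=4,fy=4,interpolation=cv2.INTER_CUBIC)
cv2.imwrite('pics/c3.png',np.vstack([a,b])[:600])
cv2.imwrite('pics/c3.png',cv2.vconcat([a[:240],b[:360]]))
E
```

```text
(no output)
```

View pics/c1.png

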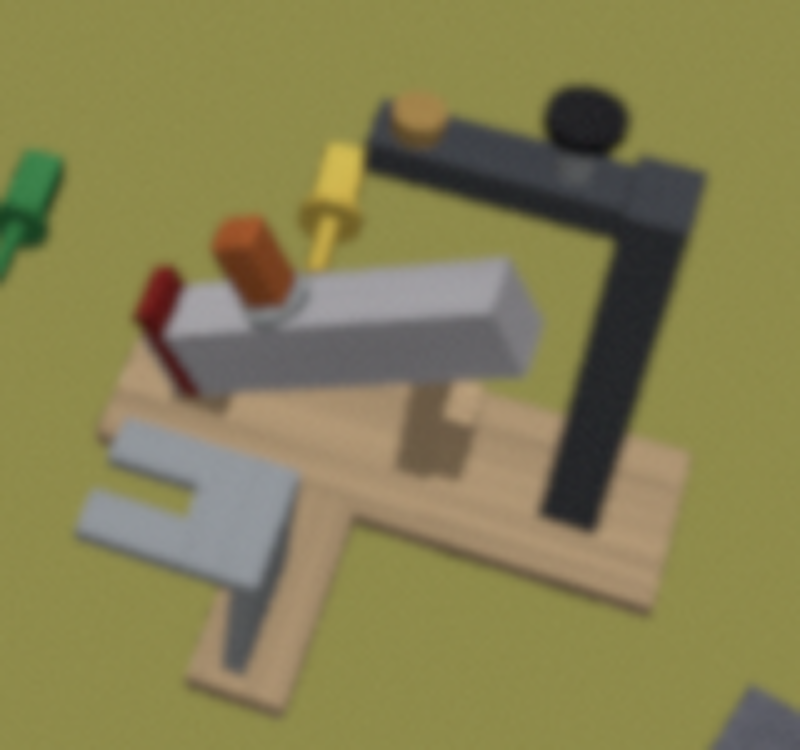

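View pics/c2.png

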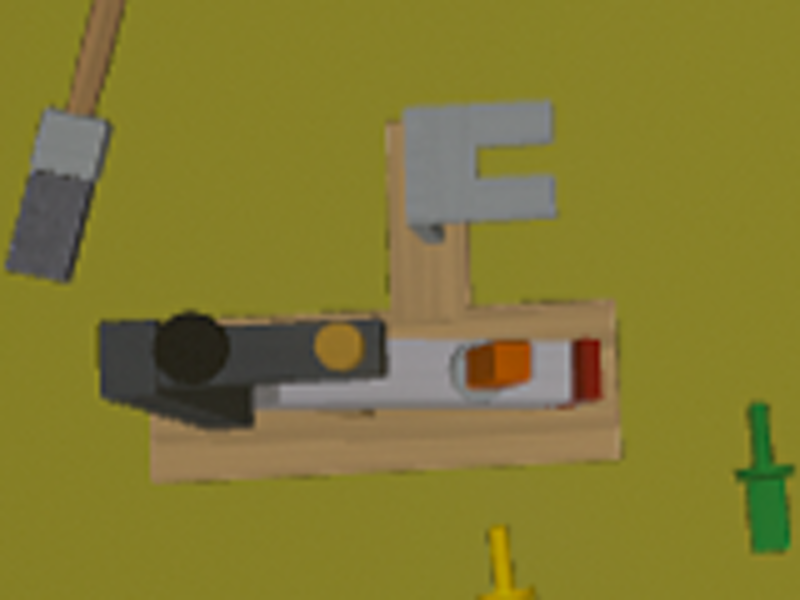

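View pics/c3.png

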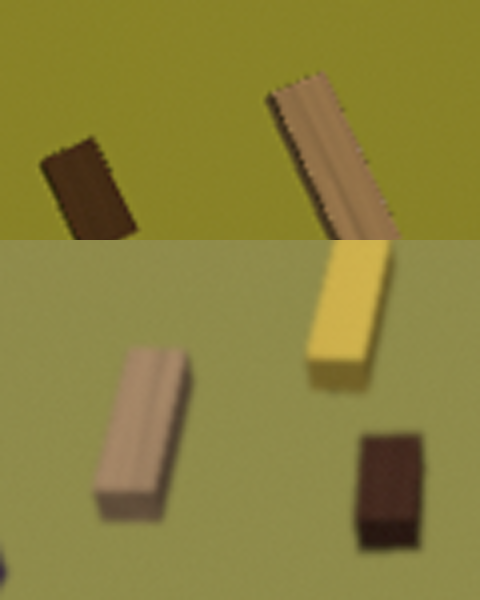

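```bash
cat > fit.py <<'E'
from a import *
from scipy.optimize import least_squares
c30,s30=np.cos(np.pi/6),np.sin(np.pi/6)
def bed(x,y,z): return [-60+c30*x-s30*z,y,65+s30*x+c30*z]
S=[((128,420),(-56,-90,90)),((78,530),(-56,-160,90)),((300,475),(32,-90,90)),((257,580),(32,-160,90)),((197,487),(-10,-115,90)),
((190,290),bed(0,18,0)),((165,335),bed(0,-18,0)),((508,258),bed(180,18,0)),((490,312),bed(180,-18,0)),((370,165),(25,15,220)),]
T=[((552,102),(-56,-160,90)),((404,110),(32,-160,90)),((555,217),(-56,-90,90)),((405,225),(32,-90,90)),((477,147),(-10,-135,90)),((477,181),(-10,-115,90)),((572,340),bed(0,-18,0)),((573,405),bed(0,18,0)),
((614,300),(-145,-50,12)),((620,458),(-145,50,12)),((150,482),(145,50,12)),((386,376),(25,15,220)),((385,320),(25,-15,242))]
def pix(L,x0,y0): return np.array([((u+.5)/5-.5+x0,(v+.5)/5-.5+y0) for (u,v),_ in L])
ps,pt=pix(S,280,170),pix(T,130,170)
Js,Jt=[np.array([q for _,q in L],float)/1000 for L in (S,T)]
def W(p,J):
    return J@R.from_rotvec([0,0,p[2]]).as_matrix().T+np.array([p[0],p[1],0])
def res(p): return np.concatenate([(proj('scene',W(p,Js))-ps).ravel(),(proj('top',W(p,Jt))-pt).ravel()])
if __name__=='__main__':
    f=least_squares(res,[.4,.2,1.57],loss='soft_l1')
    print(f.x,np.degrees(f.x[2])); r=f.fun.reshape(-1,2); print(r.round(1))
    for L,o in (('s',res),):pass
    np.save('jig.npy',f.x)
    t=cv2.imread('pics/top0.png'); s=cv2.imread('pics/scene0.png')
    def m(im,lo,hi,box):
        h=cv2.cvtColor(im,cv2.COLOR_BGR2HSV); k=cv2.inRange(h,lo,hi); z=np.zeros_like(k); a,b,c,d=box; z[b:d,a:c]=k[b:d,a:c]; return z
    # blank: top-view minAreaRect
    for n,im,box in (('top',t,(362,210,402,270)),('scene',s,(160,170,192,225))):
        k=m(im,(0,40,90),(22,200,255),box); cs=max(cv2.findContours(k,0,1)[0],key=cv2.contourArea)
        rr=cv2.boxPoints(cv2.minAreaRect(cs)); print(n,cv2.contourArea(cs),rr.round(1).tolist())
        W4=np.array([plane(n,q,.036)[:2] for q in rr]); print(W4.round(4).tolist(),W4.mean(0).round(4))
E
python3 fit.py
```

```text
[0.52330269 0.15741489 1.58949152] 91.07115552402045
[[-0.2 -0.5]
 [-0.5  0.1]
 [ 0.4 -0.3]
 [-0.2  2.2]
 [ 0.7 -0.1]
 [-0.1 -0.5]
 [ 0.3  0.6]
 [ 0.8  0.5]
 [ 0.6  0.8]
 [ 2.  -6.9]
 [ 0.   0.1]
 [ 0.1 -0.1]
 [ 0.3  0.2]
 [ 0.5  0. ]
 [-0.1  0. ]
 [ 0.  -0.1]
 [-0.3  0.7]
 [-0.1 -0.3]
 [19.4 -0.9]
 [19.7 -0.4]
 [19.5 -0.6]
 [ 0.6  1. ]
 [-0.8 -0.2]]
top 607.0 [[367.20001220703125, 223.1999969482422], [380.3999938964844, 217.10000610351562], [399.79998779296875, 259.20001220703125], [386.6000061035156, 265.20001220703125]]
[[0.5814, -0.2803], [0.5992, -0.322], [0.4686, -0.3723], [0.4513, -0.3311]] [ 0.5251 -0.3265]
scene 634.0 [[161.1999969482422, 217.89999389648438], [171.1999969482422, 173.89999389648438], [188.8000030517578, 177.89999389648438], [178.89999389648438, 221.89999389648438]]
[[0.6178, -0.3151], [0.4588, -0.3818], [0.4532, -0.3245], [0.6115, -0.2629]] [ 0.5353 -0.321 ]
```

```bash
sed -i 's/^((190,290)/((190,290)/; s/((257,580),(32,-160,90)),//; s/,((370,165),(25,15,220)),\]/]/; s/^((614,300).*((386,376)/((386,376)/' fit.py; python3 fit.py | tee fit.txt
python3 - <<'E'
from fit import *
p=np.load('jig.npy')
h=W(p,np.array([bed(60,0,28.5),bed(60,0,51),bed(60,0,0),(-20,-125,90),(25,0,220)])/1000)
print(h.round(4)); print(proj('scene',h).round(1).tolist()); print(proj('top',h).round(1).tolist())
t=cv2.imread('pics/top0.png'); s=cv2.imread('pics/scene0.png')
for n,im,(a,b,c,d) in (('scene',s,(318,208,345,235)),('top',t,(218,230,245,250))):
    k=cv2.inRange(cv2.cvtColor(im,cv2.COLOR_BGR2HSV),(0,150,110),(15,255,255))[b:d,a:c]
    ys,xs=np.nonzero(k); print(n,len(xs),xs.min()+a,xs.max()+a,ys.min()+b,ys.max()+b,xs.mean()+a,ys.mean()+b)
print('glue',plane('top',(333,159),.15),plane('scene',(172,247),.15),'offcut',plane('top',(322,249),.036))
print(R.from_rotvec(readout.state()['tcp_rot']).as_matrix().round(3))
big(t,355,205,410,275,8,'pics/b1.png'); big(s,150,165,200,230,8,'pics/b2.png')
a=cv2.imread('pics/b1.png');b=cv2.imread('pics/b2.png')
o=np.zeros((560,a.shape[1]+b.shape[1],3),np.uint8);o[:a.shape[0],:a.shape[1]]=a;o[:b.shape[0],a.shape[1]:]=b;cv2.imwrite('pics/b.png',o)
E
```

```text
[0.52347705 0.1566758  1.59582017] 91.4337608470439
[[-0.3 -0.4]
 [-0.5  0.3]
 [ 0.3 -0.4]
 [ 0.7 -0. ]
 [-0.4 -0.5]
 [ 0.   0.7]
 [ 0.5  0.3]
 [ 0.4  0.5]
 [-0.1 -0. ]
 [ 0.  -0.1]
 [ 0.3  0.1]
 [ 0.5  0. ]
 [-0.2 -0. ]
 [ 0.1 -0.2]
 [-0.1  0.5]
 [ 0.2 -0.5]
 [ 0.9  0.9]
 [-0.5 -0.2]]
top 607.0 [[367.20001220703125, 223.1999969482422], [380.3999938964844, 217.10000610351562], [399.79998779296875, 259.20001220703125], [386.6000061035156, 265.20001220703125]]
[[0.5814, -0.2803], [0.5992, -0.322], [0.4686, -0.3723], [0.4513, -0.3311]] [ 0.5251 -0.3265]
scene 634.0 [[161.1999969482422, 217.89999389648438], [171.1999969482422, 173.89999389648438], [188.8000030517578, 177.89999389648438], [178.89999389648438, 221.89999389648438]]
[[0.6178, -0.3151], [0.4588, -0.3818], [0.4532, -0.3245], [0.6115, -0.2629]] [ 0.5353 -0.321 ]
[[0.524  0.1344 0.1197]
 [0.5243 0.1231 0.1392]
 [0.5237 0.1486 0.095 ]
 [0.6489 0.1398 0.09  ]
 [0.5229 0.1817 0.22  ]]
[[330.4, 222.6], [326.6, 216.2], [335.2, 230.5], [314.3, 269.0], [353.4, 200.1]]
[[229.6, 242.9], [232.8, 242.0], [225.6, 244.1], [228.3, 202.1], [207.5, 240.1]]
scene 115 323 337 214 229 330.5043478260869 219.6
top 78 224 235 238 247 230.75641025641025 242.6025641025641
glue [ 0.75467514 -0.16909834  0.15      ] [ 0.75811033 -0.17016621  0.15      ] offcut [ 0.50608285 -0.13783155  0.036     ]
[[-0.001 -0.908  0.418]
 [-0.001  0.418  0.908]
 [-1.     0.    -0.002]]
```

View pics/b.png

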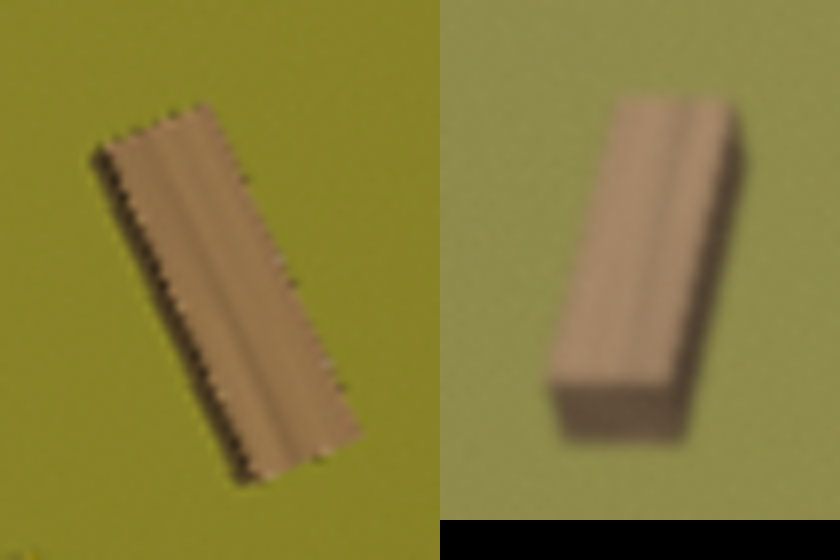

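```bash
cat > plan.py <<'E'
from fit import *
p=np.load('jig.npy')
Rj=R.from_rotvec([0,0,p[2]]).as_matrix()
jx,jy,up=Rj[:,0],Rj[:,1],np.array([0,0,1.])
bz=Rj@np.array([-.5,0,c30]); bx=Rj@np.array([c30,0,.5])
def J(q): return W(p,np.array([q],float)/1000)[0]
def B(x,y,z): return J(bed(x,y,z))
def rot(X,Z): X=X/np.linalg.norm(X); return np.stack([X,np.cross(Z,X),Z],1)
Rbed=rot(-bz,-jy); Rdn=rot(-up,-jy)
def show(): 
    s=readout.state(); print('t',round(s['time_s'],2),'F',s['wrist_force'].round(2),'w',round(s['width'],4),'j',s['joint_positions'].round(2)); return s
def plan(pos,Rt,n=None,start=None):
    s=show(); p0,R0=s['eef_pos'],R.from_rotvec(s['tcp_rot'])
    if start: p0,R0=start[0],R.from_matrix(start[1])
    rv=(R0.inv()*R.from_matrix(Rt)).as_rotvec(); d=pos-p0
    m=max(np.linalg.norm(rv)/np.radians(7.8),np.linalg.norm(d)/.045)
    n=n or max(1,int(np.ceil(m)))
    print('n',n,'dist',np.linalg.norm(d).round(4),'ang',np.degrees(np.linalg.norm(rv)).round(2))
    for i in range(n):
        Ri=R0*R.from_rotvec(rv*i/n)
        print((Ri.inv().apply(d/n)/.05).round(3).tolist(),(rv/n/(np.pi/2)).round(4).tolist())
E
python3 - <<'E'
from plan import *
w=np.array([.32,.17,.43]); plan(w,Rbed); 
plan(B(60,0,.03*1000+167+90),Rbed,start=(w,Rbed))
tc=[((105,148),(207,105),(362,433),(262,482))][0]
q=np.array([plane('top',((u+.5)/8-.5+355,(v+.5)/8-.5+205),.036) for u,v in tc]); print(q.round(4),q.mean(0))
sc=((177,95),(295,97),(228,385),(110,385))
r=np.array([plane('scene',((u+.5)/8-.5+150,(v+.5)/8-.5+165),.036) for u,v in sc]); print(r.round(4),r.mean(0))
for a in (q,r):
    e=sorted([(a[1]-a[0],),(a[2]-a[1],)],key=lambda v:np.linalg.norm(v[0])); print([np.linalg.norm(v[0]) for v in e],np.degrees(np.arctan2(*e[1][0][1::-1])))
E
```

```text
t 0.1 F [-0.24 -0.15 -1.01] w 0.0932 j [ 0.94  0.26  1.54 -0.    1.35 -0.2 ]
n 9 dist 0.3424 ang 69.86
[-0.057, -0.488, -0.581] [0.0769, -0.0207, 0.0331]
[-0.102, -0.55, -0.516] [0.0769, -0.0207, 0.0331]
[-0.148, -0.602, -0.442] [0.0769, -0.0207, 0.0331]
[-0.193, -0.641, -0.361] [0.0769, -0.0207, 0.0331]
[-0.238, -0.669, -0.275] [0.0769, -0.0207, 0.0331]
[-0.28, -0.683, -0.185] [0.0769, -0.0207, 0.0331]
[-0.32, -0.684, -0.093] [0.0769, -0.0207, 0.0331]
[-0.357, -0.672, 0.0] [0.0769, -0.0207, 0.0331]
[-0.39, -0.647, 0.092] [0.0769, -0.0207, 0.0331]
t 0.1 F [-0.24 -0.15 -1.01] w 0.0932 j [ 0.94  0.26  1.54 -0.    1.35 -0.2 ]
n 7 dist 0.2786 ang 0.0
[-0.029, -0.544, 0.58] [0.0, 0.0, 0.0]
[-0.029, -0.544, 0.58] [0.0, 0.0, 0.0]
[-0.029, -0.544, 0.58] [0.0, 0.0, 0.0]
[-0.029, -0.544, 0.58] [0.0, 0.0, 0.0]
[-0.029, -0.544, 0.58] [0.0, 0.0, 0.0]
[-0.029, -0.544, 0.58] [0.0, 0.0, 0.0]
[-0.029, -0.544, 0.58] [0.0, 0.0, 0.0]
[[ 0.5818 -0.2817  0.036 ]
 [ 0.5974 -0.3219  0.036 ]
 [ 0.47   -0.3724  0.036 ]
 [ 0.4526 -0.3332  0.036 ]] [ 0.52542855 -0.32731494  0.036     ]
[[ 0.4675 -0.3745  0.036 ]
 [ 0.4516 -0.3336  0.036 ]
 [ 0.5836 -0.2824  0.036 ]
 [ 0.5993 -0.3201  0.036 ]] [ 0.52552283 -0.32764534  0.036     ]
[np.float64(0.043132724276076485), np.float64(0.1370278465714553)] -158.41327371006093
[np.float64(0.04394227451173381), np.float64(0.14152494888558556)] 21.197128244240954
```

drive_tool([
  [[1,-0.06,-0.49,-0.58,0.077,-0.021,0.033],[1,-0.1,-0.55,-0.52,0.077,-0.021,0.033],[1,-0.15,-0.6,-0.44,0.077,-0.021,0.033],[1,-0.19,-0.64,-0.36,0.077,-0.021,0.033],[1,-0.24,-0.67,-0.28,0.077,-0.021,0.033],[1,-0.28,-0.68,-0.19,0.077,-0.021,0.033],[1,-0.32,-0.68,-0.09,0.077,-0.021,0.033],[1,-0.36,-0.67,0,0.077,-0.021,0.033]],
], grip_force=20)

```text
time_s: 0.9
eef_pos: [0.3092, 0.2054, 0.4279]
tcp_rot: [0.258, 1.536, 0.486]
wrist_force: [1.2, -0.7, 0.2]
width: 0.0929
```

```bash
python3 -c "
from plan import *
plan(B(60,0,.03*1000+167+90),Rbed)"
```

```text
t 0.9 F [ 1.17 -0.73  0.19] w 0.0929 j [ 0.04 -0.15  1.96  0.48  1.37 -0.22]
n 7 dist 0.3079 ang 7.39
[-0.068, -0.699, 0.529] [0.0106, -0.0024, 0.0044]
[-0.07, -0.69, 0.541] [0.0106, -0.0024, 0.0044]
[-0.073, -0.68, 0.553] [0.0106, -0.0024, 0.0044]
[-0.076, -0.671, 0.564] [0.0106, -0.0024, 0.0044]
[-0.078, -0.661, 0.575] [0.0106, -0.0024, 0.0044]
[-0.081, -0.65, 0.587] [0.0106, -0.0024, 0.0044]
[-0.083, -0.64, 0.598] [0.0106, -0.0024, 0.0044]
```

drive_tool([
  [[1,-0.07,-0.7,0.53,0.01,-0.002,0.004],[1,-0.07,-0.69,0.54,0.01,-0.002,0.004],[1,-0.07,-0.68,0.55,0.01,-0.002,0.004],[1,-0.08,-0.67,0.56,0.01,-0.002,0.004],[1,-0.08,-0.66,0.57,0.01,-0.002,0.004],[1,-0.08,-0.65,0.59,0.01,-0.002,0.004],[1,-0.08,-0.55,0.55,0.01,-0.002,0.004],[1,0,0,0,0,0,0]],
])

```text
time_s: 1.7
eef_pos: [0.5288, 0.0083, 0.3444]
tcp_rot: [0.38, 1.542, 0.43]
wrist_force: [-0.8, 0.7, -0.2]
width: 0.0929
```

```bash
python3 -c "
from plan import *
plan(B(60,0,.03*1000+167+90),Rbed)"
```

```text
t 1.7 F [-0.78  0.67 -0.17] w 0.0929 j [-0.36  0.31  1.68  0.48  1.39 -0.54]
n 1 dist 0.0036 ang 0.6
[-0.016, -0.062, -0.032] [0.0039, -0.003, 0.0045]
```

drive_tool([
  [[1,0.1,-0.06,-0.03,0.004,-0.003,0.004],[1,0.4,0,0,0,0,0],[1,0.4,0,0,0,0,0],[1,0.3,0,0,0,0,0],[1,0,0,0,0,0,0],[1,0,0,0,0,0,0]],
])

```text
time_s: 2.3
eef_pos: [0.5231, 0.0397, 0.2937]
tcp_rot: [0.387, 1.538, 0.434]
wrist_force: [-0.1, 0.4, -0.0]
width: 0.0927
```

```bash
python3 -c "
from plan import *
plan(B(60,0,.03*1000+167),Rbed)
for n in ('scene','top'): cv2.imwrite(f'pics/{n}1.png',optics.grab_frame(n)[:,:,::-1])
s=cv2.imread('pics/scene1.png');t=cv2.imread('pics/top1.png')
cv2.imwrite('pics/d.png',cv2.resize(cv2.hconcat([s[130:290,270:430],t[170:330,170:330]]),None,fx=2.5,fy=2.5,interpolation=2))"
```

```text
t 2.3 F [-0.06  0.37 -0.04] w 0.0927 j [-0.31  0.35  1.77  0.52  1.26 -0.56]
n 1 dist 0.0302 ang 0.33
[0.591, -0.102, 0.067] [0.0036, -0.0011, 0.0001]
```

View pics/d.png

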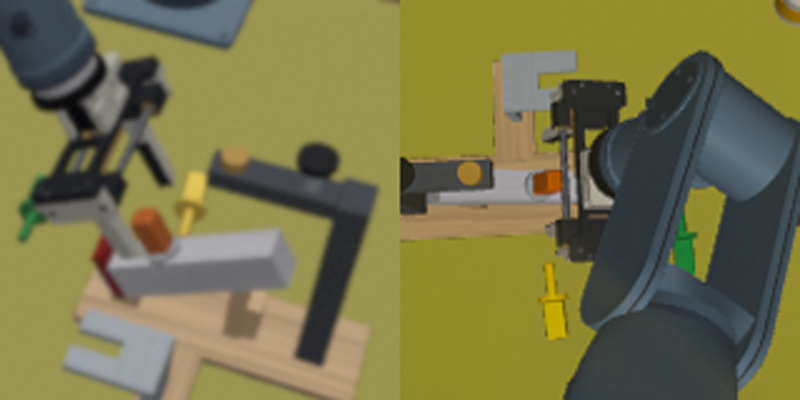

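drive_tool([
  [[1,0.2,-0.1,0.06,0.003,-0.001,0],[1,0.39,0,0,0,0,0],[1,0,0,0,0,0,0],[1,0,0,0,0,0,0]],
])

```text
time_s: 2.8
eef_pos: [0.5266, 0.0493, 0.265]
tcp_rot: [0.392, 1.538, 0.429]
wrist_force: [0.1, -0.1, 0.7]
width: 0.0929
```

```bash
python3 -c "
from plan import *
plan(B(60,0,.03*1000+167),Rbed)"
```

```text
t 2.8 F [ 0.08 -0.07  0.69] w 0.0929 j [-0.29  0.39  1.79  0.54  1.19 -0.57]
n 1 dist 0.0012 ang 0.03
[-0.001, 0.021, -0.009] [-0.0003, -0.0, 0.0001]
```

drive_tool([
  [[-1,0,0,0,0,0,0],[-1,0,0,0,0,0,0],[-1,0,0,0,0,0,0],[-1,0,0,0,0,0,0],[-1,0,0,0,0,0,0],[-1,0,0,0,0,0,0],[-1,0,0,0,0,0,0],[-1,0,0,0,0,0,0]],
], grip_force=25)

```text
time_s: 3.6
eef_pos: [0.5266, 0.0494, 0.2652]
tcp_rot: [0.392, 1.537, 0.429]
wrist_force: [-0.7, -0.6, 0.8]
width: 0.0338
```

drive_tool([
  [[-1,0,0,0,0,0,0],[-1,0,0,0,0,0,0],[-1,0,0,0,0,0,0]],
])

```text
time_s: 3.9
eef_pos: [0.5266, 0.0494, 0.2652]
tcp_rot: [0.391, 1.538, 0.429]
wrist_force: [0.2, -0.4, -1.4]
width: 0.0236
```

drive_tool([
  [[-1,-0.1,0,0,0,0,0],[-1,-0.2,0,0,0,0,0],[-1,-0.3,0,0,0,0,0],[-1,-0.3,0,0,0,0,0],[-1,-0.3,0,0,0,0,0],[-1,-0.2,0,0,0,0,0],[-1,0,0,0,0,0,0],[-1,0,0,0,0,0,0]],
])

```text
time_s: 4.7
eef_pos: [0.5273, 0.0143, 0.3259]
tcp_rot: [0.392, 1.537, 0.429]
wrist_force: [-0.4, 0.5, -1.6]
width: 0.0239
```

```bash
python3 -c "
from plan import *
w=J((-60,-125,90))+up*(.05+.03+.167)
plan(w,Rdn)
for n in ('scene','top'): cv2.imwrite(f'pics/{n}2.png',optics.grab_frame(n)[:,:,::-1])
s=cv2.imread('pics/scene2.png');t=cv2.imread('pics/top2.png')
cv2.imwrite('pics/d2.png',cv2.resize(cv2.hconcat([s[130:290,270:430],t[170:330,170:330]]),None,fx=2.5,fy=2.5,interpolation=2))"
```

```text
t 4.7 F [-0.35  0.54 -1.62] w 0.0239 j [-0.35  0.32  1.71  0.5   1.34 -0.55]
n 4 dist 0.1499 ang 29.97
[0.158, 0.385, 0.623] [-0.0001, 0.0001, -0.0832]
[0.107, 0.402, 0.623] [-0.0001, 0.0001, -0.0832]
[0.053, 0.413, 0.623] [-0.0001, 0.0001, -0.0832]
[-0.001, 0.416, 0.624] [-0.0001, 0.0001, -0.0832]
```

View pics/d2.png

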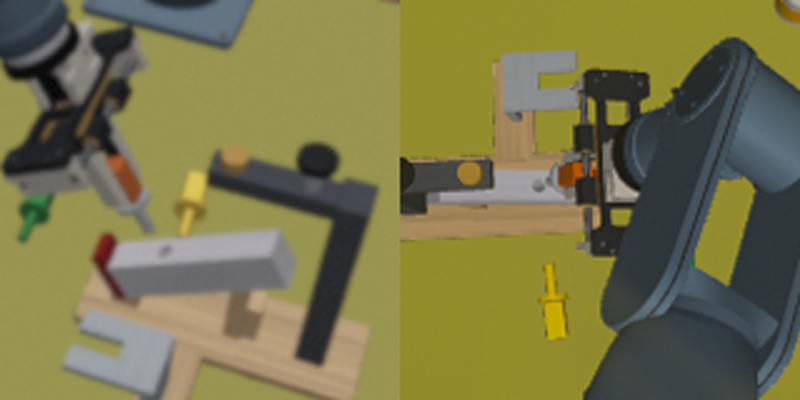

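drive_tool([
  [[-1,0.1,0.38,0.62,0,0,-0.083],[-1,0.1,0.4,0.62,0,0,-0.083],[-1,0.05,0.41,0.62,0,0,-0.083],[-1,0,0.42,0.62,0,0,-0.084],[-1,0,0,0,0,0,0],[-1,0,0,0,0,0,0]],
])

```text
time_s: 5.4
eef_pos: [0.6491, 0.0997, 0.3382]
tcp_rot: [-0.02, 1.573, 0.023]
wrist_force: [-0.2, -0.4, -1.5]
width: 0.024
```

```bash
python3 -c "
from plan import *
w=J((-24,-125,90))+up*(.05+.03+.167)
plan(w,Rdn)
for n in ('scene','top'): cv2.imwrite(f'pics/{n}3.png',optics.grab_frame(n)[:,:,::-1])
s=cv2.imread('pics/scene3.png');t=cv2.imread('pics/top3.png')
cv2.imwrite('pics/d3.png',cv2.resize(cv2.hconcat([s[170:290,270:390],t[170:290,170:290]]),None,fx=3.3,fy=3.3,interpolation=2))"
```

```text
t 5.4 F [-0.18 -0.41 -1.53] w 0.024 j [-0.02  0.5   1.35  0.    1.3  -0.05]
n 1 dist 0.0361 ang 0.22
[0.025, 0.722, 0.019] [0.0016, -0.0016, -0.001]
```

View pics/d3.png

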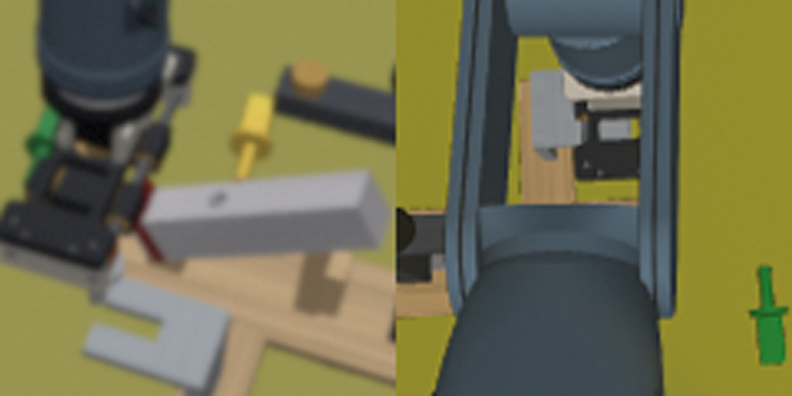

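drive_tool([
  [[-1,0.02,0.36,0.02,0.001,-0.001,-0.001],[-1,0,0.36,0,0,0,0],[-1,0.1,0,0,0,0,0],[-1,0.1,0,0,0,0,0],[-1,0.1,0,0,0,0,0],[-1,0,0,0,0,0,0]],
])

```text
time_s: 6.1
eef_pos: [0.6492, 0.1333, 0.3225]
tcp_rot: [-0.019, 1.571, 0.016]
wrist_force: [-0.8, -0.2, -1.4]
width: 0.0241
```

```bash
python3 -c "
from plan import *
w=J((-24,-125,90))+up*(.03+.167)
plan(w,Rdn)
for n in ('scene','top'): cv2.imwrite(f'pics/{n}4.png',optics.grab_frame(n)[:,:,::-1])
s=cv2.imread('pics/scene4.png');t=cv2.imread('pics/top4.png')
cv2.imwrite('pics/d4.png',cv2.resize(cv2.hconcat([s[190:310,270:390],t[150:270,170:290]]),None,fx=3.3,fy=3.3,interpolation=2))"
```

```text
t 6.1 F [-0.82 -0.24 -1.44] w 0.0241 j [ 0.04  0.52  1.35 -0.    1.27  0.01]
n 1 dist 0.0356 ang 0.19
[0.71, 0.051, -0.003] [-0.0018, -0.0001, 0.001]
```

View pics/d4.png

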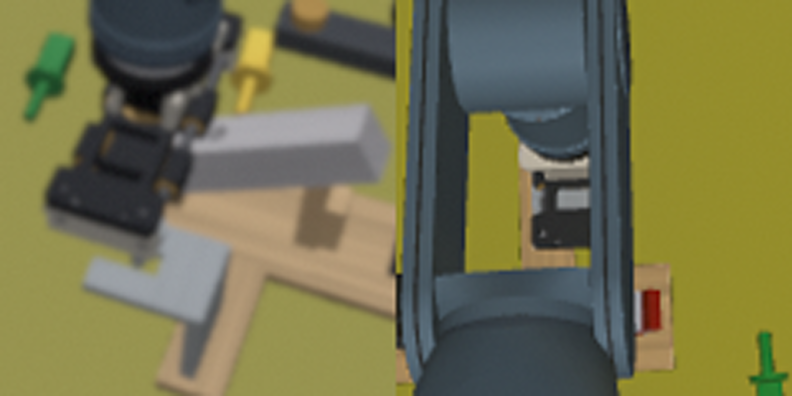

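drive_tool([
  [[-1,0.12,0.03,0,0,0,0],[-1,0.12,0.02,0,0,0,0],[-1,0.12,0,0,0,0,0],[-1,0.12,0,0,0,0,0],[-1,0.1,0,0,0,0,0],[-1,0,0,0,0,0,0]],
])

```text
time_s: 6.8
eef_pos: [0.6493, 0.1365, 0.2936]
tcp_rot: [-0.019, 1.571, 0.017]
wrist_force: [-0.3, -0.1, -1.6]
width: 0.0238
```

```bash
python3 -c "
from plan import *
w=J((-20,-125,90))+up*(.03+.167)
plan(w,Rdn)"
```

```text
t 6.8 F [-0.28 -0.11 -1.59] w 0.0238 j [ 0.04  0.54  1.38 -0.    1.21  0.02]
n 1 dist 0.0074 ang 0.15
[0.131, 0.067, -0.006] [-0.0014, 0.0001, 0.001]
```

drive_tool([
  [[-1,0.06,0.04,0,-0.001,0,0.001],[-1,0,0.04,0,0,0,0],[-1,0,0.03,0,0,0,0],[-1,0,0,0,0,0,0]],
])

```text
time_s: 7.2
eef_pos: [0.6495, 0.1423, 0.2921]
tcp_rot: [-0.019, 1.568, 0.02]
wrist_force: [-0.5, -0.4, -0.7]
width: 0.0239
```

drive_tool([
  [[-1,0.02,0.02,0,0,0,0],[-1,0.02,0,0,0,0,0],[-1,0,0,0,0,0,0]],
])

```text
time_s: 7.5
eef_pos: [0.6495, 0.1429, 0.2897]
tcp_rot: [-0.019, 1.569, 0.019]
wrist_force: [0.0, -0.5, -1.1]
width: 0.0238
```

```bash
python3 -c "
from plan import *
w=J((-20,-125,90))+up*(.03+.167)
plan(w,Rdn)"
```

```text
t 7.5 F [ 0.04 -0.49 -1.12] w 0.0238 j [ 0.05  0.55  1.39 -0.    1.21  0.02]
n 1 dist 0.0041 ang 0.13
[0.053, -0.062, -0.012] [-0.0004, 0.0013, -0.0]
```

drive_tool([
  [[-1,0.03,0,0,0,0,0],[-1,0.02,0,0,0,0,0],[-1,0,0,0,0,0,0]],
])

```text
time_s: 7.8
eef_pos: [0.6495, 0.1429, 0.2873]
tcp_rot: [-0.019, 1.569, 0.019]
wrist_force: [-0.1, -0.6, -0.0]
width: 0.024
```

drive_tool([
  [[0,0,0,0,0,0,0],[0,0,0,0,0,0,0],[0,0,0,0,0,0,0],[0,0,0,0,0,0,0],[0,-0.4,0,0,0,0,0],[0,-0.8,0,0,0,0,0],[0,-0.8,0,0,0,0,0],[0,-0.4,0,0,0,0,0]],
])

```text
time_s: 8.6
eef_pos: [0.6496, 0.1431, 0.4116]
tcp_rot: [-0.019, 1.563, 0.02]
wrist_force: [0.7, 0.2, -0.0]
width: 0.0467
```

```bash
python3 -c "
from plan import *
yaw=np.radians(21.3); bl=np.array([np.cos(yaw),np.sin(yaw),0]); Z=np.array([np.sin(yaw),-np.cos(yaw),0]); print(Z)
Rb=rot(-up,Z); C=np.array([.5255,-.3275,0])
w=C+up*(.167+.024+.12); plan(w,Rb)
for n in ('scene','top'): cv2.imwrite(f'pics/{n}5.png',optics.grab_frame(n)[:,:,::-1])
s=cv2.imread('pics/scene5.png');t=cv2.imread('pics/top5.png')
cv2.imwrite('pics/d5.png',cv2.resize(cv2.hconcat([s[190:310,270:390],t[150:270,170:290]]),None,fx=3.3,fy=3.3,interpolation=2))"
```

```text
[ 0.36325123 -0.93169123  0.        ]
t 8.6 F [ 0.71  0.19 -0.05] w 0.0467 j [0.05 0.46 1.22 0.   1.45 0.02]
n 12 dist 0.4969 ang 70.11
[0.166, -0.779, -0.227] [0.0649, 0.0004, -0.0003]
[0.166, -0.798, -0.147] [0.0649, 0.0004, -0.0003]
[0.167, -0.809, -0.065] [0.0649, 0.0004, -0.0003]
[0.167, -0.811, 0.018] [0.0649, 0.0004, -0.0003]
[0.167, -0.805, 0.101] [0.0649, 0.0004, -0.0003]
[0.167, -0.79, 0.182] [0.0649, 0.0004, -0.0003]
[0.168, -0.768, 0.262] [0.0649, 0.0004, -0.0003]
[0.168, -0.737, 0.339] [0.0649, 0.0004, -0.0003]
[0.168, -0.699, 0.412] [0.0649, 0.0004, -0.0003]
[0.168, -0.653, 0.481] [0.0649, 0.0004, -0.0003]
[0.168, -0.601, 0.545] [0.0649, 0.0004, -0.0003]
[0.168, -0.542, 0.603] [0.0649, 0.0004, -0.0003]
```

View pics/d5.png

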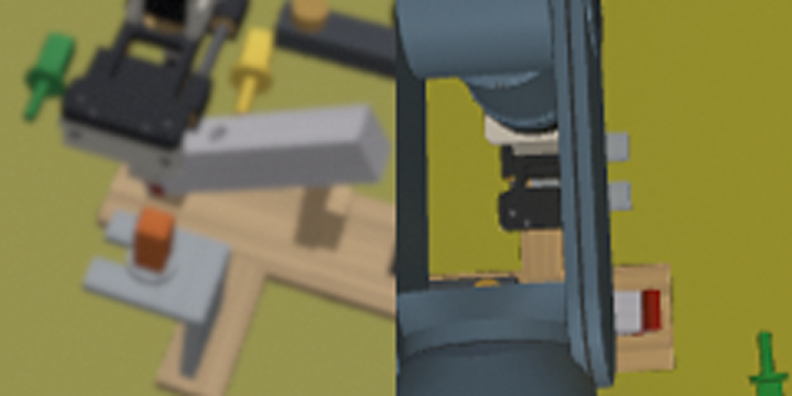

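drive_tool([
  [[1,0,-0.78,-0.23,0.065,0,0],[1,0.05,-0.8,-0.15,0.065,0,0],[1,0.1,-0.81,-0.06,0.065,0,0],[1,0.1,-0.81,0.02,0.065,0,0],[1,0.17,-0.8,0.1,0.065,0,0],[1,0.2,-0.79,0.18,0.065,0,0],[1,0.2,-0.77,0.26,0.065,0,0],[1,0.2,-0.74,0.34,0.065,0,0]],
])

```text
time_s: 9.5
eef_pos: [0.5647, -0.1719, 0.3539]
tcp_rot: [0.624, 1.48, -0.622]
wrist_force: [0.2, -0.5, -0.2]
width: 0.0929
```

drive_tool([
  [[1,0.2,-0.7,0.41,0.065,0,0],[1,0.2,-0.65,0.48,0.065,0,0],[1,0.2,-0.6,0.54,0.065,0,0],[1,0.2,-0.54,0.6,0.065,0,0],[1,0,0,0,0,0,0],[1,0,0,0,0,0,0]],
])

```text
time_s: 10.1
eef_pos: [0.5233, -0.3275, 0.3138]
tcp_rot: [0.936, 1.363, -0.932]
wrist_force: [-0.1, 0.7, 0.9]
width: 0.0929
```

```bash
cat >> plan.py <<'E'
yaw=np.radians(21.3); Z=np.array([np.sin(yaw),-np.cos(yaw),0])
Rb=rot(-up,Z); C=np.array([.5255,-.3275,0])
E
python3 -c "
from plan import *
w=C+up*(.167+.024); plan(w,Rb,n=1)
for n in ('scene','top'): cv2.imwrite(f'pics/{n}6.png',optics.grab_frame(n)[:,:,::-1])
s=cv2.imread('pics/scene6.png');t=cv2.imread('pics/top6.png')
cv2.imwrite('pics/d6.png',cv2.hconcat([cv2.resize(s[100:260,100:260],None,fx=2.5,fy=2.5,interpolation=2),cv2.resize(s[210:290,290:370],None,fx=5,fy=5,interpolation=2)]))"
```

```text
t 10.1 F [-0.07  0.7   0.9 ] w 0.0929 j [-0.74  0.45  1.49  0.    1.21  0.46]
n 1 dist 0.1229 ang 0.25
[2.457, 0.039, 0.023] [-0.0021, -0.0018, -0.0005]
```

View pics/d6.png

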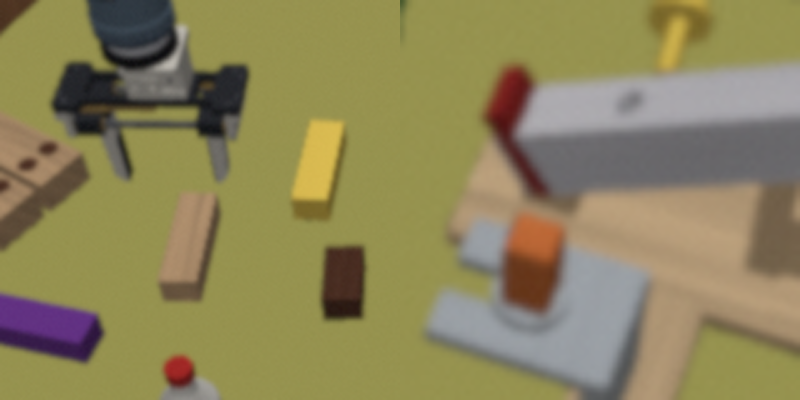

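drive_tool([
  [[1,0.5,-0.12,0.02,-0.002,-0.002,0],[1,0.6,0,0,0,0,0],[1,0.6,0,0,0,0,0],[1,0.4,0,0,0,0,0],[1,0.2,0,0,0,0,0],[1,0,0,0,0,0,0],[1,0,0,0,0,0,0]],
])

```text
time_s: 10.9
eef_pos: [0.52, -0.3299, 0.2019]
tcp_rot: [0.928, 1.358, -0.929]
wrist_force: [-0.4, 0.3, -0.0]
width: 0.0929
```

```bash
python3 -c "
from plan import *
w=C+up*(.167+.024)+Rb@[0,-.008,0]; plan(w,Rb,n=1)"
```

```text
t 10.9 F [-0.41  0.26 -0.  ] w 0.0929 j [-0.75  0.57  1.6   0.    0.97  0.45]
n 1 dist 0.0111 ang 0.36
[0.218, -0.04, -0.006] [0.0017, 0.0032, -0.0017]
```

drive_tool([
  [[1,0.1,-0.04,0,0.001,0.002,-0.001],[1,0.11,0,0,0,0,0],[-1,0,0,0,0,0,0],[-1,0,0,0,0,0,0],[-1,0,0,0,0,0,0],[-1,0,0,0,0,0,0],[-1,0,0,0,0,0,0],[-1,0,0,0,0,0,0]],
])

```text
time_s: 11.7
eef_pos: [0.5175, -0.3311, 0.1905]
tcp_rot: [0.931, 1.361, -0.931]
wrist_force: [-0.5, 0.8, 1.2]
width: 0.0496
```

drive_tool([
  [[-1,0,0,0,0,0,0],[-1,0,0,0,0,0,0],[-1,0,0,0,0,0,0]],
])

```text
time_s: 12.0
eef_pos: [0.5174, -0.331, 0.1904]
tcp_rot: [0.931, 1.362, -0.931]
wrist_force: [-0.0, 0.8, 0.5]
width: 0.0439
```

```bash
python3 -c "
from plan import *
w=C+up*(.167+.024)+Rb@[0,-.008,0]; plan(w,Rb,n=1)"
```

```text
t 12.0 F [-0.03  0.84  0.55] w 0.0439 j [-0.75  0.58  1.61  0.    0.95  0.45]
n 1 dist 0.001 ang 0.04
[-0.011, 0.016, -0.007] [-0.0001, 0.0004, -0.0003]
```

```bash
cat >> plan.py <<'E'
def T(off,lift,y=0): return B(61.2+off,y,190.4+lift)
E
python3 -c "
from plan import *
a=T(-35,110); print(a, T(0,0)); s=readout.state()['eef_pos']+[0,0,.11]
plan(a,Rbed,start=(s,Rb),n=13)"
```

```text
[ 0.52816878 -0.03077563  0.33825403] [0.5260342  0.05450855 0.26049124]
t 12.0 F [-0.03  0.84  0.55] w 0.0439 j [-0.75  0.58  1.61  0.    0.95  0.45]
n 13 dist 0.3028 ang 75.52
[-0.058, 0.183, -0.424] [-0.0585, 0.0157, 0.0223]
[-0.041, 0.223, -0.407] [-0.0585, 0.0157, 0.0223]
[-0.023, 0.261, -0.385] [-0.0585, 0.0157, 0.0223]
[-0.004, 0.295, -0.36] [-0.0585, 0.0157, 0.0223]
[0.016, 0.327, -0.331] [-0.0585, 0.0157, 0.0223]
[0.036, 0.355, -0.299] [-0.0585, 0.0157, 0.0223]
[0.055, 0.379, -0.265] [-0.0585, 0.0157, 0.0223]
[0.075, 0.4, -0.227] [-0.0585, 0.0157, 0.0223]
[0.095, 0.416, -0.187] [-0.0585, 0.0157, 0.0223]
[0.114, 0.428, -0.146] [-0.0585, 0.0157, 0.0223]
[0.132, 0.435, -0.103] [-0.0585, 0.0157, 0.0223]
[0.149, 0.437, -0.06] [-0.0585, 0.0157, 0.0223]
[0.165, 0.435, -0.016] [-0.0585, 0.0157, 0.0223]
```

drive_tool([
  [[-1,-0.1,0,0,0,0,0],[-1,-0.3,0,0,0,0,0],[-1,-0.6,0,0,0,0,0],[-1,-0.6,0,0,0,0,0],[-1,-0.4,0,0,0,0,0],[-1,-0.2,0,0,0,0,0],[-1,0,0,0,0,0,0]],
], grip_force=30)

```text
time_s: 12.7
eef_pos: [0.5177, -0.3312, 0.3027]
tcp_rot: [0.93, 1.358, -0.931]
wrist_force: [0.2, -0.4, -3.3]
width: 0.0437
```

drive_tool([
  [[-1,-0.06,0.18,-0.42,-0.058,0.016,0.022],[-1,-0.04,0.22,-0.41,-0.058,0.016,0.022],[-1,-0.02,0.26,-0.38,-0.058,0.016,0.022],[-1,0,0.3,-0.36,-0.058,0.016,0.022],[-1,0.02,0.33,-0.33,-0.058,0.016,0.022],[-1,0.04,0.36,-0.3,-0.058,0.016,0.022],[-1,0.06,0.38,-0.26,-0.058,0.016,0.022],[-1,0.08,0.4,-0.23,-0.058,0.016,0.022]],
])

```text
time_s: 13.5
eef_pos: [0.5245, -0.1451, 0.3214]
tcp_rot: [0.623, 1.536, -0.092]
wrist_force: [0.2, -0.4, -2.3]
width: 0.0439
```

```bash
python3 -c "
from plan import *
plan(T(-35,110),Rbed,n=6)"
```

```text
t 13.5 F [ 0.24 -0.44 -2.26] w 0.0439 j [-0.58  0.34  1.66  0.32  1.28 -0.24]
n 6 dist 0.1156 ang 29.19
[0.071, 0.344, -0.158] [-0.0493, 0.0124, 0.0185]
[0.084, 0.353, -0.129] [-0.0493, 0.0124, 0.0185]
[0.097, 0.359, -0.1] [-0.0493, 0.0124, 0.0185]
[0.109, 0.363, -0.07] [-0.0493, 0.0124, 0.0185]
[0.12, 0.364, -0.039] [-0.0493, 0.0124, 0.0185]
[0.131, 0.362, -0.009] [-0.0493, 0.0124, 0.0185]
```

drive_tool([
  [[-1,0.07,0.34,-0.16,-0.049,0.012,0.0185],[-1,0.08,0.35,-0.13,-0.049,0.012,0.0185],[-1,0.1,0.36,-0.1,-0.049,0.012,0.0185],[-1,0.11,0.36,-0.07,-0.049,0.012,0.0185],[-1,0.12,0.36,-0.04,-0.049,0.012,0.0185],[-1,0.1,0.3,0,-0.049,0.012,0.0185],[-1,0,0,0,0,0,0],[-1,0,0,0,0,0,0]],
])

```text
time_s: 14.3
eef_pos: [0.5288, -0.0359, 0.3379]
tcp_rot: [0.394, 1.535, 0.421]
wrist_force: [-0.3, -0.8, -2.7]
width: 0.0438
```

```bash
python3 -c "
from plan import *
plan(T(-30,30),Rbed,n=1)
for n in ('scene','top'): cv2.imwrite(f'pics/{n}7.png',optics.grab_frame(n)[:,:,::-1])
s=cv2.imread('pics/scene7.png');t=cv2.imread('pics/top7.png')
cv2.imwrite('pics/d7.png',cv2.resize(cv2.hconcat([s[130:290,250:410],t[170:330,170:330]]),None,fx=2.5,fy=2.5,interpolation=2))"
```

```text
t 14.3 F [-0.28 -0.82 -2.71] w 0.0438 j [-0.44  0.33  1.68  0.47  1.4  -0.6 ]
n 1 dist 0.0828 ang 0.53
[1.644, 0.198, -0.021] [-0.004, 0.0035, 0.0025]
```

View pics/d7.png

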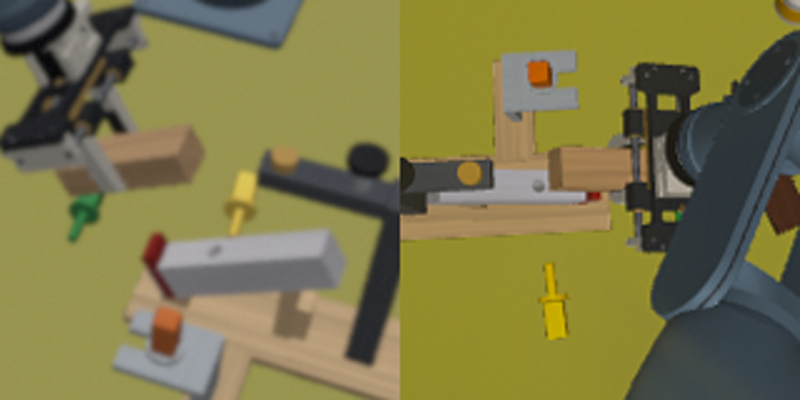

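drive_tool([
  [[-1,0.3,0.1,-0.02,-0.004,0.003,0.002],[-1,0.45,0.1,0,0,0,0],[-1,0.45,0,0,0,0,0],[-1,0.3,0,0,0,0,0],[-1,0.14,0,0,0,0,0],[-1,0,0,0,0,0,0],[-1,0,0,0,0,0,0]],
])

```text
time_s: 15.1
eef_pos: [0.5272, 0.0136, 0.273]
tcp_rot: [0.39, 1.535, 0.43]
wrist_force: [-0.7, -0.6, -1.9]
width: 0.0439
```

```bash
python3 -c "
from plan import *
plan(T(3,25),Rbed,n=1)
for n in ('scene','top'): cv2.imwrite(f'pics/{n}8.png',optics.grab_frame(n)[:,:,::-1])
s=cv2.imread('pics/scene8.png');t=cv2.imread('pics/top8.png')
cv2.imwrite('pics/d8.png',cv2.resize(cv2.hconcat([s[150:290,270:410],t[170:310,170:310]]),None,fx=2.8,fy=2.8,interpolation=2))"
```

```text
t 15.1 F [-0.74 -0.65 -1.89] w 0.0439 j [-0.35  0.39  1.77  0.52  1.23 -0.62]
n 1 dist 0.0328 ang 0.17
[0.126, 0.643, -0.002] [0.0011, 0.0015, 0.0001]
```

View pics/d8.png

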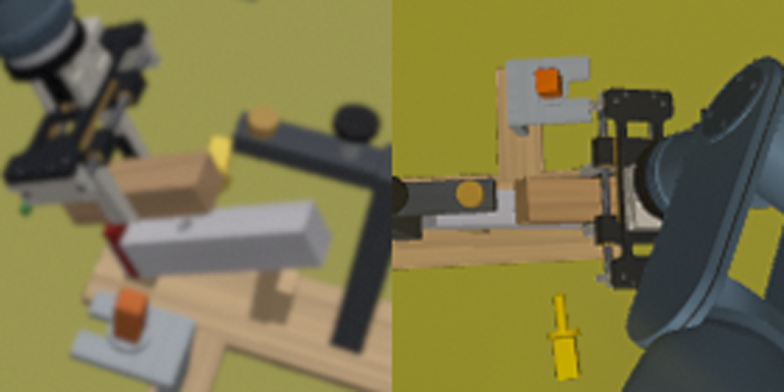

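drive_tool([
  [[-1,0.04,0.3,0,0.001,0.001,0],[-1,0.08,0.34,0,0,0,0],[-1,0.15,0,0,0,0,0],[-1,0.15,0,0,0,0,0],[-1,0.08,0,0,0,0,0],[-1,0,0,0,0,0,0]],
])

```text
time_s: 15.8
eef_pos: [0.5256, 0.0541, 0.2662]
tcp_rot: [0.392, 1.539, 0.43]
wrist_force: [-0.3, -0.3, -1.8]
width: 0.0438
```

```bash
python3 -c "
from plan import *
plan(T(0,0),Rbed,n=1)
for n in ('scene','top'): cv2.imwrite(f'pics/{n}9.png',optics.grab_frame(n)[:,:,::-1])
s=cv2.imread('pics/scene9.png');t=cv2.imread('pics/top9.png')
cv2.imwrite('pics/d9.png',cv2.resize(cv2.hconcat([s[180:270,290:390],t[200:290,170:270]]),None,fx=4,fy=4,interpolation=2))"
```

```text
t 15.8 F [-0.28 -0.34 -1.8 ] w 0.0438 j [-0.28  0.39  1.79  0.54  1.19 -0.57]
n 1 dist 0.0057 ang 0.09
[0.102, -0.051, 0.008] [-0.0004, -0.0008, -0.0003]
```

View pics/d9.png

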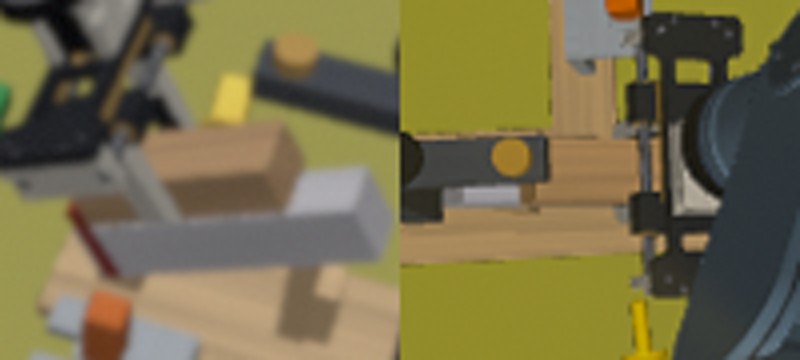

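drive_tool([
  [[-1,0.04,-0.03,0,0,0,0],[-1,0.02,-0.03,0.008,0,0,0],[-1,0,0,0,0,0,0]],
])

```text
time_s: 16.2
eef_pos: [0.5265, 0.0533, 0.2635]
tcp_rot: [0.394, 1.537, 0.431]
wrist_force: [0.6, 5.1, 2.3]
width: 0.0438
```

```bash
python3 -c "
from plan import *
plan(T(0,0),Rbed,n=1)"
```

```text
t 16.2 F [0.57 5.14 2.35] w 0.0438 j [-0.28  0.39  1.79  0.54  1.18 -0.57]
n 1 dist 0.0033 ang 0.14
[0.065, -0.009, -0.008] [-0.0001, 0.0005, -0.0014]
```

drive_tool([
  [[-1,0.03,0.012,0,0,0,0],[-1,0.02,0,0,0,0,0],[-1,0,0,0,0,0,0]],
])

```text
time_s: 16.5
eef_pos: [0.5265, 0.0549, 0.2614]
tcp_rot: [0.392, 1.537, 0.43]
wrist_force: [0.8, 4.6, 2.1]
width: 0.0436
```

```bash
python3 -c "
from plan import *
plan(T(0,0),Rbed,n=1); F=readout.state()['wrist_force']; print(F@bx,F@bz)"
```

```text
t 16.5 F [0.8  4.56 2.12] w 0.0436 j [-0.28  0.4   1.79  0.54  1.18 -0.57]
n 1 dist 0.0011 ang 0.06
[0.011, -0.016, -0.01] [0.0002, 0.0006, -0.0003]
4.990063593197955 -0.4322002834223187
```

drive_tool([
  [[-1,0.02,0,0,0,0,0],[-1,0.01,0,0,0,0,0],[-1,0,0,0,0,0,0]],
])

```text
time_s: 16.8
eef_pos: [0.5265, 0.0553, 0.2607]
tcp_rot: [0.391, 1.537, 0.43]
wrist_force: [-2.0, 2.0, 9.9]
width: 0.044
```

```bash
python3 -c "
from plan import *
plan(T(0,0),Rbed,n=1); F=readout.state()['wrist_force']; print(F@bx,F@bz)"
```

```text
t 16.8 F [-1.98  2.02  9.92] w 0.044 j [-0.28  0.4   1.8   0.54  1.18 -0.57]
n 1 dist 0.001 ang 0.07
[-0.004, -0.016, -0.009] [0.0004, 0.0007, -0.0002]
6.750893453473656 7.561751281193502
```

drive_tool([
  [[-1,0,0,0,0,0,0],[-1,0,0,0,0,0,0],[-1,0,0,0,0,0,0]],
])

```text
time_s: 17.1
eef_pos: [0.5265, 0.0553, 0.2608]
tcp_rot: [0.392, 1.537, 0.43]
wrist_force: [-1.3, 2.4, 10.4]
width: 0.0438
```

```bash
python3 -c "
from plan import *
show(); F=readout.state()['wrist_force']; print(F@bx,F@bz)
for n in ('scene','top'): cv2.imwrite(f'pics/{n}10.png',optics.grab_frame(n)[:,:,::-1])
s=cv2.imread('pics/scene10.png');t=cv2.imread('pics/top10.png')
cv2.imwrite('pics/d10.png',cv2.resize(cv2.hconcat([s[180:270,290:390],t[200:290,170:270]]),None,fx=4,fy=4,interpolation=2))"
```

```text
t 17.1 F [-1.26  2.41 10.41] w 0.0438 j [-0.28  0.4   1.8   0.54  1.18 -0.57]
7.320173984436745 7.79904185502563
```

View pics/d10.png

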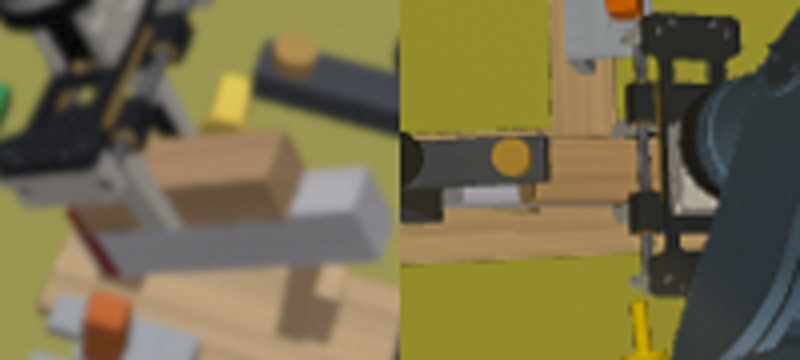

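drive_tool([
  [[0.5,0,0,0,0,0,0],[0.5,0,0,0,0,0,0],[0.5,0,0,0,0,0,0],[0.5,0,0,0,0,0,0],[0.5,-0.2,0,0,0,0,0],[0.5,-0.5,0,0,0,0,0],[0.5,-0.6,0,0,0,0,0],[0.5,-0.6,0,0,0,0,0]],
])

```text
time_s: 18.0
eef_pos: [0.5274, 0.0072, 0.3434]
tcp_rot: [0.391, 1.538, 0.43]
wrist_force: [0.0, 0.1, -0.2]
width: 0.069
```

drive_tool([
  [[0.5,-0.8,0,0,0,0,0],[0.5,-0.8,-0.5,0,0,0,0],[0.5,-0.2,-0.9,0,0,0,0],[0.5,0,-0.9,0,0,0,0],[0.5,0,-0.5,0,0,0,0],[0.5,0,0,0,0,0,0]],
])

```text
time_s: 18.6
eef_pos: [0.5312, -0.1614, 0.3485]
tcp_rot: [0.395, 1.539, 0.427]
wrist_force: [-0.2, 0.4, 0.2]
width: 0.0695
```

```bash
python3 -c "
from plan import *
show()
for n in ('scene','top'): cv2.imwrite(f'pics/{n}11.png',optics.grab_frame(n)[:,:,::-1])
s=cv2.imread('pics/scene11.png');t=cv2.imread('pics/top11.png')
cv2.imwrite('pics/d11.png',cv2.resize(cv2.hconcat([s[180:300,290:390],t[180:300,160:260]]),None,fx=4,fy=4,interpolation=2))
for n,P in (('exp',None),):
  q=np.array([B(x,y,36) for x in (0,140) for y in (-22,22)]); print(proj('scene',q).round(1).tolist(),proj('top',q).round(1).tolist())"
```

```text
t 18.6 F [-0.24  0.41  0.23] w 0.0695 j [-0.63  0.39  1.55  0.41  1.54 -0.73]
[[305.8, 228.7], [311.6, 216.3], [356.0, 224.3], [361.0, 211.1]] [[249.2, 235.2], [249.9, 250.3], [203.7, 234.6], [204.2, 250.5]]
```

View pics/d11.png

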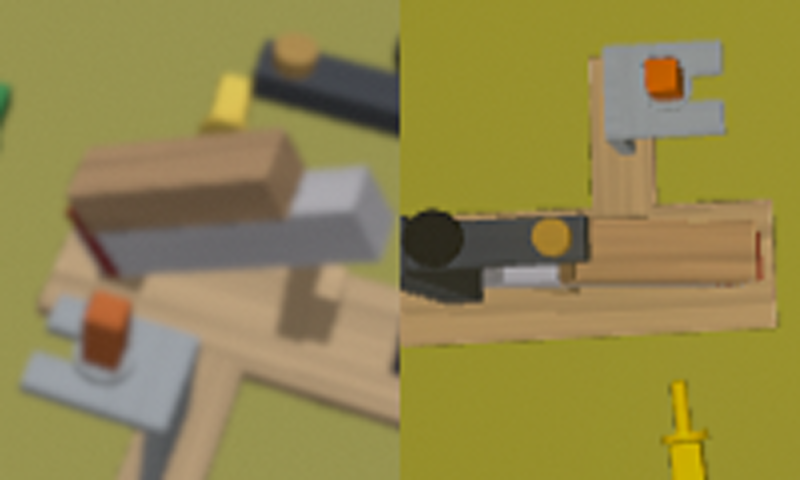

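```bash
python3 -c "
from plan import *
q=np.array([J((-17,-125,118.5))]); print(proj('top',q),proj('scene',q))
for n,(a,b,c,d) in (('scene',(305,245,330,280)),('top',(215,185,240,210))):
    k=cv2.inRange(cv2.cvtColor(cv2.imread(f'pics/{n}11.png'),cv2.COLOR_BGR2HSV),(0,150,110),(15,255,255))[b:d,a:c]
    ys,xs=np.nonzero(k); print(n,xs.mean()+a,ys.mean()+b)
t=cv2.imread('pics/top11.png'); u=cv2.imread('pics/top0.png')
print([cv2.absdiff(t,u)[y0:y1,x0:x1].mean().round(2) for x0,y0,x1,y1 in ((310,145,350,185),(130,160,160,230),(305,230,340,270))])
print(ticket.finish_job())"
```

```text
[[226.19686494 200.26697364]] [[316.06143831 262.32325669]]
scene 316.6585365853659 258.2560975609756
top 225.1625 199.3875
[np.float64(12.94), np.float64(12.63), np.float64(36.41)]
the job is handed in; nothing more can be done
None
```

I parked the orange-handled pin in the bracket notch and laid the pale blank on the sloping rail against the red stop. I then handed the job in at about 18.7 s of the 61 s. It gave no verdict.

- **Pin:** I drew it out along its axis, turned it upright, lowered it into the notch and pushed it towards the closed end. The load on the wrist dropped from -1.6 N to 0, so its collar was resting on the plate when I let go. It stands upright in the last pictures. In the top view its handle is within about 1 px of where it should be. In the scene view the handle's centre is about 4 px higher than predicted, probably because the colour mask also takes in the handle's top face (2–3 px high before the pin was moved too).
- **Blank:** I slid it down to the stop until about 5 N showed along the slope, then pressed it onto the rail with about 8 N while still holding it. After letting go, its corners in the top view are within about 0.5 px of the target. My rough corner picks in the scene view sit 1–2 px off, which I put down to blur in the enlarged crop.
- **Bystanders:** No move came near the offcut, the glue bottle or the brush. My last check on them, comparing the first and last top pictures, was inconclusive. The differences were 13, 13 and 36 grey levels, which look like a brightness change, plus the arm probably covering the offcut. I did not confirm their final positions separately.

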